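# Load the dry-block heater from the sample rack, keeping the order

## Robot

A 7-joint arm with a two-finger parallel gripper is mounted at the origin on the work surface. World frame = base frame: x ahead of the robot, y to its left, z up, the work surface at z = 0. Lengths are in m, angles in rad, forces in N, time in s.
With the tool pointing down it reaches from about 0.4 to 0.85 m from the base axis. Payload 10.4 kg.
Tool frame: the origin (TCP) lies at the very end of the fingers, on their centre line; the grasp point (between the pads) lies 19 mm behind it; z points along the fingers, x is the direction in which the jaws open and shut, and the axes are right-handed (so a half turn about z gives the same grasp; the last joint's range is limited). The gripper opens to 87 mm and grips with 3 to 60 N. Pads are 19 mm wide; open, the fingers measure 117 mm over their backs; the gripper's body (75 mm by 190 mm) begins 51 mm behind the grasp point.
Start: joints at [1.254, 0.332, -0.065, 1.46, 0.022, 1.35, -0.088], TCP at [0.181, -0.598, 0.223] pointing down, gripper open.
Joint ranges: [-2.6, 2.6], [-0.5, 2.12], [-1.47, 1.34], [0.16, 2.42], [-1.27, 4.41], [0.06, 2.06], [-2.6, 2.6]. Speed limits (rad/s): [2.22, 2.22, 2.79, 2.79, 3.14, 3.14, 3.14].

## Interface

Orientations are given as a unit quaternion [x, y, z, w].
In Python, from bench import r gives the robot as it stands. The module is installed in compiled form; this text tells all that it offers.
- The arm moves only by the tool carry_out, never from a script. Its argument "commands" is a list that holds one entry, the list of rows, each a list of 7 numbers: the closure in counts, from 0 (fully open) to 255 (shut), then the shift along the tool's x, y, z in units of 25 mm (1.0 is 25 mm), then the turn, a rotation vector about the tool's x, y, z in units of 5 degrees (1.0 is 5 degrees). A call has 1 to 12 rows; each row is the pose to reach, as a shift and turn from the pose measured when the call began, along the tool's axes at that moment; what a row does not reach only later rows make up. A row lasts 1/8 s, in which the tool goes at most 62.5 mm and 10.7 degrees, less where a joint would pass 70% of its speed; a pose out of reach is approached as far as the arm can. A call with a gripper value outside its range is refused whole. The fingers move at their own pace and stop on an object; "grip_force" is the grip in N (left out, the last holds). Time passes only in rows, so rows that repeat a pose let the fingers close. It gives the time, the measured TCP pose, the force and the opening at its end, in the units of the state.
- r.read_state(): the state, without advancing time (a new reading comes with each control period).
- r.camera(name): name is "scene" or "top"; returns the picture (384x512x3 uint8, blue, green, red); there is no depth.
- r.camera_info(name): a dict with "fx", "fy", "cx", "cy" (pixels), "k1" (the pictures are not rectified: a ray, as slopes to the right and down, at radius r is drawn at 1 + k1 r^2 times it, then the intrinsics apply), "origin" and "rotation" of the camera in the world. Camera axes: x right, y down, z forward; pixel columns grow to the right and rows downward; lengths in m; the calibration is good to about 2 mm. A picture is of the moment at which its call begins. camera_info takes no time and is no camera call.
- r.close_job(): hands the job in, once; it reports no verdict.
The state is a dict: "time": time; "joint_positions": joint angles; "joint_vel": joint speeds; "joint_torque": joint torques, N m; "ee_pos": TCP position; "eef_rot": TCP orientation; "ft_force": force on the tool from outside, world axes, zero at the start; "torque": the same for the moment, N m; "width": finger opening in m.
Only numpy, scipy, OpenCV 4.12 (cv2) and the standard library are available. Lean on these libraries where they do the work, as an engineer would, in place of code of your own. Each camera call takes 0.05 s, during which the arm holds its last target.

## Task

Move the four amber sample bottles from the blue rack into the four wells of the dry-block heater, one bottle to a well, keeping their order: the bottle that stands next to the rack's steel loop handle goes into the well next to the dial thermometer, the next one into the next well, and so on along the row. Keep the glass bottles upright, set each one gently down onto the floor of its well before letting go of it, and leave them all standing there.

Things in the scene. Friction and masses are not known exactly. Their poses are not given: they have to be found in the camera images.
- bottle_jar: Loose amber glass wide jar 56 mm tall in all: straight sides to its flat black lid (35 mm across, 13 mm high), no shoulder. Body round, 36 mm across, straight from the underside to 43 mm up; about 70 g. Origin: centre of its underside; z up its axis. It starts upright in one of the rack's four cups, up to 4 mm off the cup's centre.
- bottle_short: Loose amber glass bottle 64 mm tall in all, shoulder up to a black cap 28 mm across and 12 mm high. Body round, 36 mm across, straight from the underside to 48 mm up; about 80 g. Origin: centre of its underside; z up its axis. It starts upright in one of the rack's four cups, up to 4 mm off the cup's centre.
- bottle_medium: Loose amber glass bottle 72 mm tall in all, shoulder up to a black cap 22 mm across and 12 mm high. Body round, 36 mm across, straight from the underside to 48 mm up; about 90 g. Origin: centre of its underside; z up its axis. It starts upright in one of the rack's four cups, up to 4 mm off the cup's centre.
- bottle_tall: Loose amber glass bottle 80 mm tall in all, long shoulder up to a narrow black cap 17 mm across and 12 mm high. Body round, 36 mm across, straight from the underside to 48 mm up; about 100 g. Origin: centre of its underside; z up its axis. It starts upright in one of the rack's four cups, up to 4 mm off the cup's centre.
- cup_jar: Fixed blue cup of the rack in which the jar stands at the start (its place in the row differs every time; the four cups look alike). Round, 60 mm outside, 52 mm inside, 20 mm high. Origin: centre of its underside, 8 mm above the bench; its floor is 12 mm and its rim 28 mm above the bench. The cups stand in a straight row, 62 mm between centres.
- cup_short: Fixed blue cup of the rack in which the short bottle stands at the start (its place in the row differs every time; the four cups look alike). Round, 60 mm outside, 52 mm inside, 20 mm high. Origin: centre of its underside, 8 mm above the bench; its floor is 12 mm and its rim 28 mm above the bench. The cups stand in a straight row, 62 mm between centres.
- cup_medium: Fixed blue cup of the rack in which the medium bottle stands at the start (its place in the row differs every time; the four cups look alike). Round, 60 mm outside, 52 mm inside, 20 mm high. Origin: centre of its underside, 8 mm above the bench; its floor is 12 mm and its rim 28 mm above the bench. The cups stand in a straight row, 62 mm between centres.
- cup_tall: Fixed blue cup of the rack in which the tall bottle stands at the start (its place in the row differs every time; the four cups look alike). Round, 60 mm outside, 52 mm inside, 20 mm high. Origin: centre of its underside, 8 mm above the bench; its floor is 12 mm and its rim 28 mm above the bench. The cups stand in a straight row, 62 mm between centres.
- rack_handle: Upright steel loop handle, 51 mm high, loop 42 mm across the row, fixed on one end of the rack (either end; the other has only a flat foot), in line with the cups, its centre 62 mm beyond the end cup's. Origin: centre of its underside, 8 mm above the bench. The rack's tray is 70 x 380 x 8 mm.
- heater: Fixed grey-housed heater 105 x 400 x 25 mm, on it an aluminium block with 4 wells along its y axis. Origin: centre of its underside, on the bench; z up. Wells at y = +93, +31, -31, -93 mm, x = 0; 52 mm wide, floors 25 mm and rims 45 mm above the bench. Dial thermometer, 48 mm across, top at 63 mm, at y = +160 mm, so next to the well at +93. A low black knob at y = -165 mm.
Things that resemble listed ones, but are neither listed nor needed, are in the scene too. What is shaped like the bottle_jar but yellow is not meant.

How it is judged:
By the outcome, as a careful person would: the job done as asked, in the order asked, and still so for the second after the job is handed in, with the robot touching nothing.
It also fails if it takes over 90 s, if anything falls off the work surface, if the arm or the gripper's body presses on something with over 40 N, if the wrist force passes 120 N, or if a joint passes its speed limit or range.

## Working session

There is one attempt and no reset: what is moved stays moved. The work goes in short steps, Python scripts to look and compute and a tool call to move; the robot and the scene stay as the last step left them, time stands still between calls to the robot, and variables do not carry over. Pictures are saved under pics/ and viewed, and the job is handed in when it is done.

Besides the shell and the picture viewer there is one more tool, called after "Emit:" as name(argument=value, ...) on one line, values as JSON. carry_out: Moves the arm, as the interface text tells. Its arguments: {"type":"object","properties":{"commands":{"type":"array"},"grip_force":{"type":"number"}},"required":["commands"]}

```bash
mkdir -p pics; python3 - <<'E'
from bench import r
import cv2
for n in("scene","top"):
    cv2.imwrite(f"pics/{n}0.png",r.camera(n)); print(r.camera_info(n))
s=r.read_state()
for k in("time","ee_pos","eef_rot","ft_force","width"):print(k,s[k])
E
```

```text
{'fx': 378.88518263506194, 'fy': 378.88518263506194, 'cx': 262.2844688874017, 'cy': 191.58710363667026, 'k1': 0.004135239371368314, 'origin': array([ 0.93843012, -0.36675028,  0.61045049]), 'rotation': array([ 0.85212432,  0.37159444, -0.15646281, -0.33364819])}
{'fx': 490.61954297225526, 'fy': 490.61954297225526, 'cx': 257.6718833304648, 'cy': 189.33349710950807, 'k1': -0.16387919985122967, 'origin': array([0.38603083, 0.00151583, 0.85270036]), 'rotation': array([-0.69737371,  0.71196371, -0.06900618,  0.04489678])}
time 0.1
ee_pos [ 0.18090398 -0.59787907  0.22181185]
eef_rot [ 8.03003274e-01 -5.95974260e-01 -5.35944770e-04 -3.69839746e-04]
ft_force [ 0.6008642  -0.18324246 -0.32211248]
width 0.08720083702100502
```

View pics/scene0.png

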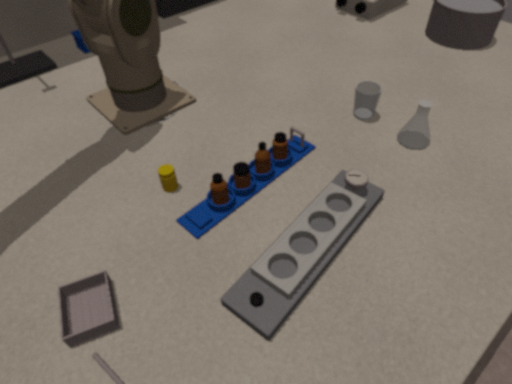

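View pics/top0.png

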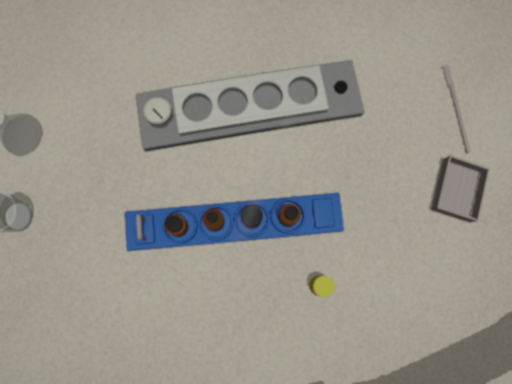

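The top view shows the handle at (140,228), with caps at (176,224), (212,217), (252,215) and (290,213). The dial is at (157,110), with wells from (197,107) to (302,90). The yellow jar at (322,286) is a decoy. In the scene view the order from the handle looks like short, tall, jar, medium. Next I'll zoom in and measure.

```bash
cat > h.py <<'E'
import numpy as np,cv2
from scipy.spatial.transform import Rotation as R
from bench import r
def ray(n,uv):
    c=r.camera_info(n);uv=np.atleast_2d(uv).astype(float)
    d=(uv-[c['cx'],c['cy']])/[c['fx'],c['fy']];s=d.copy()
    for _ in range(20): s=d/(1+c['k1']*(s**2).sum(1,keepdims=True))
    v=np.c_[s,np.ones(len(s))]@R.from_quat(c['rotation']).as_matrix().T
    return np.array(c['origin']),v
def plane(n,uv,z):
    o,v=ray(n,uv);return (o+v*((z-o[2])/v[:,2:]))[:,:2]
def proj(n,p):
    c=r.camera_info(n);p=np.atleast_2d(p)
    q=(p-c['origin'])@R.from_quat(c['rotation']).as_matrix()
    s=q[:,:2]/q[:,2:];s=s*(1+c['k1']*(s**2).sum(1,keepdims=True))
    return s*[c['fx'],c['fy']]+[c['cx'],c['cy']]
E
python3 - <<'E'
from h import *
t=cv2.imread('pics/top0.png');s=cv2.imread('pics/scene0.png')
cv2.imwrite('pics/t_z.png',cv2.resize(t[55:255,115:370],None,fx=3,fy=3,interpolation=2)[:600,:800])
cv2.imwrite('pics/s_z.png',cv2.resize(s[120:340,170:400],None,fx=2.7,fy=2.7,interpolation=2))
print('dial',plane('top',[157,110],.06),plane('scene',[356,178],.063))
for p in [(176,224),(212,217),(252,215),(290,213)]:print(plane('top',[p],.08))
for p in [(197,107),(232,101),(267,96),(302,90)]:print(plane('top',[p],.045))
for p in [(338,203),(321,221),(303,243),(282,265)]:print('s',plane('scene',[p],.045))
E
```

```text
dial [[0.65366748 0.13995421]] [[0.65507594 0.13763003]]
[[0.45840422 0.10384573]]
[[0.46851573 0.04683434]]
[[ 0.47050018 -0.01645833]]
[[ 0.47247291 -0.07690994]]
[[0.6626389  0.07346963]]
[[0.67248341 0.01307431]]
[[ 0.6808541  -0.04767496]]
[[ 0.69146782 -0.10919153]]
s [[0.66512057 0.07241347]]
s [[0.67245378 0.01365613]]
s [[ 0.6840842  -0.04835643]]
s [[ 0.69111385 -0.10855936]]
```

View pics/t_z.png

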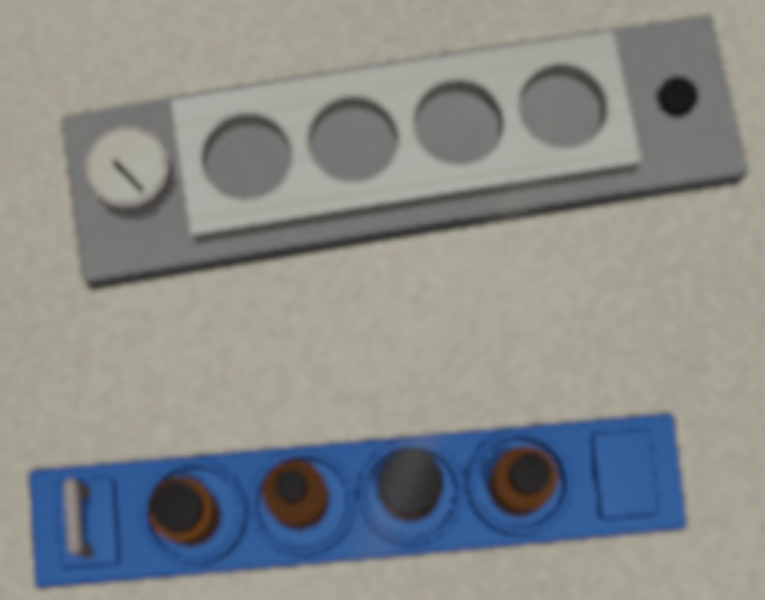

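View pics/s_z.png

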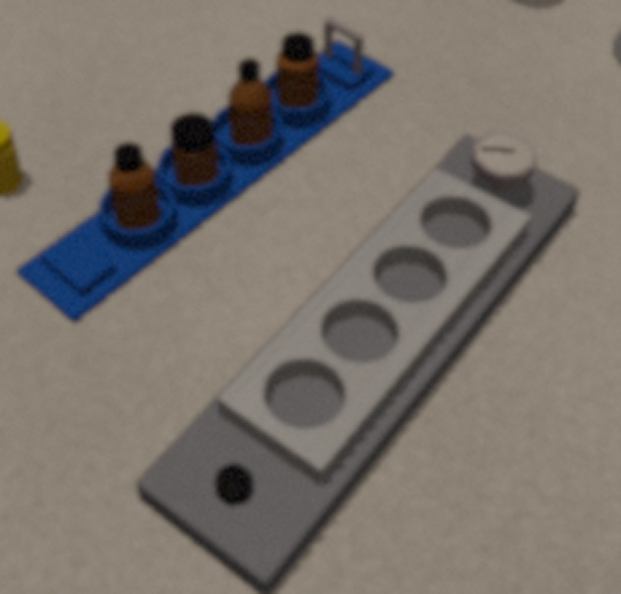

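The zooms confirm the order from the handle: short, tall, jar, medium. Now the refined positions and the tool pose.

```bash
python3 - <<'E'
from h import *
np.set_printoptions(precision=4,suppress=True)
tz=lambda p:np.array(p)/3+[115-1/3,55-1/3]; sz=lambda p:np.array(p)/2.7+[170-.3,120-.3]
w=plane('top',tz([(247,156),(353,139),(459,122),(562,106)]),.045)
w2=plane('scene',sz([(456,221),(410,273),(360,330),(305,392)]),.045)
print(w,w2)
k=np.array([93,31,-31,-93])/1e3
for a in(w,w2,(w+w2)/2):
    c=a.mean(0);d=(k[:,None]*(a-c)).sum(0);print('c',c,'scale',np.linalg.norm(d)/(k@k),'yaw',np.degrees(np.arctan2(-d[0],d[1])))
    d/=np.linalg.norm(d);print(c+k[:,None]*d)
h=[.076,.092,.068,.084]
T=tz([(180,503),(292,486),(410,484),(526,475)]);S=sz([(298,42),(249,67),(192,128),(127,153)])
for i in range(4): print('bot',plane('top',T[i],h[i]),plane('scene',S[i],h[i]))
# cups rim from top view
cu=plane('top',tz([(203,515),(308,505),(410,494),(517,484)]),.028);print('cups',cu)
s=r.read_state();print(s['ee_pos']);print(R.from_quat(s['eef_rot']).as_matrix())
E
```

```text
[[ 0.6632  0.0735]
 [ 0.6725  0.0125]
 [ 0.6821 -0.0489]
 [ 0.6915 -0.1092]] [[ 0.6634  0.0762]
 [ 0.6729  0.0148]
 [ 0.6825 -0.0466]
 [ 0.6917 -0.1076]]
c [ 0.6773 -0.018 ] scale 0.9945223999375219 yaw 8.793943270198644
[[ 0.6631  0.0739]
 [ 0.6726  0.0126]
 [ 0.6821 -0.0487]
 [ 0.6915 -0.1099]]
c [ 0.6776 -0.0158] scale 0.9999562185134069 yaw 8.766385333581278
[[ 0.6635  0.0761]
 [ 0.6729  0.0149]
 [ 0.6824 -0.0464]
 [ 0.6918 -0.1077]]
c [ 0.6775 -0.0169] scale 0.9972392803881838 yaw 8.780126762046379
[[ 0.6633  0.075 ]
 [ 0.6727  0.0137]
 [ 0.6822 -0.0475]
 [ 0.6917 -0.1088]]
bot [[0.4615 0.1065]] [[0.4601 0.1115]]
bot [[0.4678 0.0461]] [[0.4702 0.0474]]
bot [[ 0.4702 -0.0156]] [[ 0.4723 -0.015 ]]
bot [[ 0.472  -0.0765]] [[ 0.4735 -0.0775]]
cups [[ 0.4592  0.1   ]
 [ 0.4637  0.041 ]
 [ 0.4689 -0.0164]
 [ 0.4733 -0.0769]]
[ 0.1809 -0.5979  0.2218]
[[ 0.2896 -0.9571 -0.0004]
 [-0.9571 -0.2896  0.0012]
 [-0.0013  0.     -1.    ]]
```

```bash
cat > go.py <<'E'
import sys
from h import *
x,y,z,yaw=map(float,sys.argv[1:5])
s=r.read_state();R0=R.from_quat(s['eef_rot'])
c,sn=np.cos(np.radians(yaw)),np.sin(np.radians(yaw))
Rt=R.from_matrix(np.array([[c,sn,0],[sn,-c,0],[0,0,-1.]]))
print('at',np.round(s['ee_pos'],4),'t',s['time'],'w',s['width'],'F',np.round(s['ft_force'],2))
print('shift',np.round(R0.inv().apply(np.array([x,y,z])-s['ee_pos'])/.025,3),'turn',np.round((R0.inv()*Rt).as_rotvec(degrees=True)/5,3))
E
python3 go.py .4725 -.077 .16 7
```

```text
at [ 0.1809 -0.5979  0.2218] t 0.1 w 0.08720083702100502 F [ 0.6  -0.18 -0.32]
shift [-16.561 -17.198   2.493] turn [-1.0000e-02  1.3000e-02 -1.6033e+01]
```

Emit:
carry_out(commands=[[[0,-1.7,-1.7,0,0,0,-1.6],[0,-3.4,-3.4,0,0,0,-3.2],[0,-5,-5.2,0,0,0,-4.8],[0,-6.6,-6.9,0,0,0,-6.4],[0,-8.3,-8.6,0,0,0,-8],[0,-9.9,-10.3,0,0,0,-9.6],[0,-11.6,-12,0,0,0,-11.2],[0,-13.2,-13.8,0.5,0,0,-12.8],[0,-14.9,-15.5,1,0,0,-14.4],[0,-16.56,-17.2,1.5,0,0,-16],[0,-16.56,-17.2,2,0,0,-16.03],[0,-16.56,-17.2,2.2,0,0,-16.03]]], grip_force=15)

```text
time: 1.6
ee_pos: [0.4718, -0.0774, 0.1663]
eef_rot: [0.998, 0.061, -0.001, -0.001]
ft_force: [0.6, -0.4, -0.3]
width: 0.0868
```

```bash
python3 go.py .4725 -.077 .035 7; python3 -c "
from h import *
t=r.camera('top');s=r.camera('scene');cv2.imwrite('pics/a.png',np.vstack([t[150:270,100:400],s[100:260,130:430]]).repeat(2,0).repeat(2,1))"
```

```text
at [ 0.4718 -0.0774  0.1663] t 1.6 w 0.08683228434655049 F [ 0.63 -0.38 -0.31]
shift [ 3.900e-02 -3.000e-03  5.253e+00] turn [-0.019  0.023 -0.009]
```

View pics/a.png

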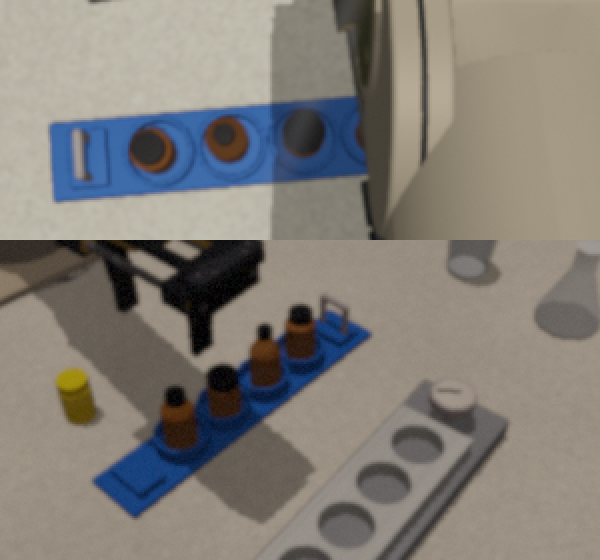

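The scene view shows the open fingers straddling the row above the medium bottle, at about (122,290) and (200,345). I'll descend and grip.

Emit:
carry_out(commands=[[[0,0.04,0,1.2,0,0,0],[0,0.04,0,2.4,0,0,0],[0,0.04,0,3.6,0,0,0],[0,0.04,0,4.5,0,0,0],[0,0.04,0,5,0,0,0],[0,0.04,0,5.22,0,0,0],[0,0.04,0,5.22,0,0,0],[200,0.04,0,5.22,0,0,0],[200,0.04,0,5.22,0,0,0],[200,0.04,0,5.22,0,0,0],[200,0.04,0,5.22,0,0,0],[200,0.04,0,5.22,0,0,0]]])

```text
time: 3.2
ee_pos: [0.4725, -0.0781, 0.0363]
eef_rot: [0.998, 0.06, -0.001, -0.001]
ft_force: [0.6, 0.6, 1.3]
width: 0.045
```

```bash
python3 go.py .4725 -.077 .15 7; python3 -c "
from h import *
s=r.camera('scene');cv2.imwrite('pics/b.png',s[100:260,130:430].repeat(2,0).repeat(2,1))"
```

```text
at [ 0.4725 -0.0781  0.0363] t 3.2 w 0.04498399476223187 F [0.64 0.56 1.25]
shift [-4.000e-03 -4.800e-02 -4.549e+00] turn [-0.015  0.018 -0.033]
```

View pics/b.png

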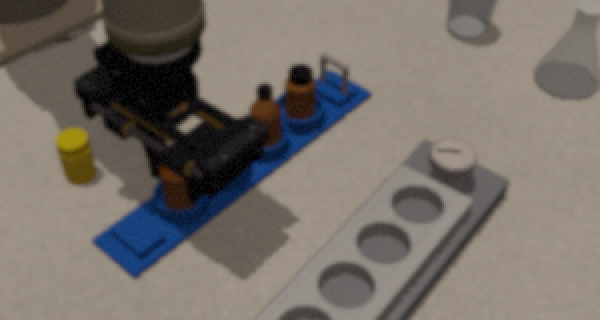

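The fingers are around the bottle and still closing, with 45 mm left.

Emit:
carry_out(commands=[[[200,0,0,0,0,0,0],[200,0,0,0,0,0,0],[200,0,0,0,0,0,0],[200,0,0,0,0,0,0]]])

```text
time: 3.75
ee_pos: [0.4725, -0.0781, 0.0363]
eef_rot: [0.998, 0.06, -0.001, -0.001]
ft_force: [1.5, 0.2, -0.2]
width: 0.0353
```

Emit:
carry_out(commands=[[[200,0,0,-0.3,0,0,0],[200,0,0,-0.8,0,0,0],[200,0,0,-1.5,0,0,0],[200,0,0,-2.3,0,0,0],[200,0,0,-3.1,0,0,0],[200,0,0,-3.8,0,0,0],[200,0,0,-4.3,0,0,0],[200,0,0,-4.5,0,0,0],[200,0,0,-4.5,0,0,0]]])

```text
time: 4.88
ee_pos: [0.4727, -0.0782, 0.1487]
eef_rot: [0.998, 0.06, -0.001, -0.001]
ft_force: [0.3, -0.0, -1.4]
width: 0.0351
```

```bash
python3 go.py .6917 -.1088 .15 7
```

```text
at [ 0.4727 -0.0782  0.1487] t 4.875 w 0.03510897797510862 F [ 0.27 -0.01 -1.37]
shift [ 8.554  2.256 -0.067] turn [-0.015  0.019 -0.034]
```

Emit:
carry_out(commands=[[[200,0.5,0.15,0,0,0,0],[200,1.4,0.4,0,0,0,0],[200,2.5,0.7,0,0,0,0],[200,3.7,1,0,0,0,0],[200,4.9,1.3,0,0,0,0],[200,6.1,1.6,0,0,0,0],[200,7.2,1.9,0,0,0,0],[200,8,2.1,0,0,0,0],[200,8.4,2.2,0,0,0,0],[200,8.55,2.26,0,0,0,0],[200,8.55,2.26,0,0,0,0]]])

```text
time: 6.25
ee_pos: [0.6914, -0.1089, 0.1481]
eef_rot: [0.998, 0.06, -0.001, -0.001]
ft_force: [-0.5, 0.4, -1.4]
width: 0.0356
```

```bash
python3 go.py .6917 -.1088 .05 7; python3 -c "
from h import *
s=r.camera('scene');t=r.camera('top');cv2.imwrite('pics/c.png',np.hstack([s[120:340,130:430],t[40:260,100:200]]).repeat(2,0).repeat(2,1))"
```

```text
at [ 0.6914 -0.1089  0.1481] t 6.25 w 0.035570880577551894 F [-0.45  0.38 -1.36]
shift [2.000e-02 2.000e-03 3.923e+00] turn [-0.015  0.024 -0.035]
```

View pics/c.png

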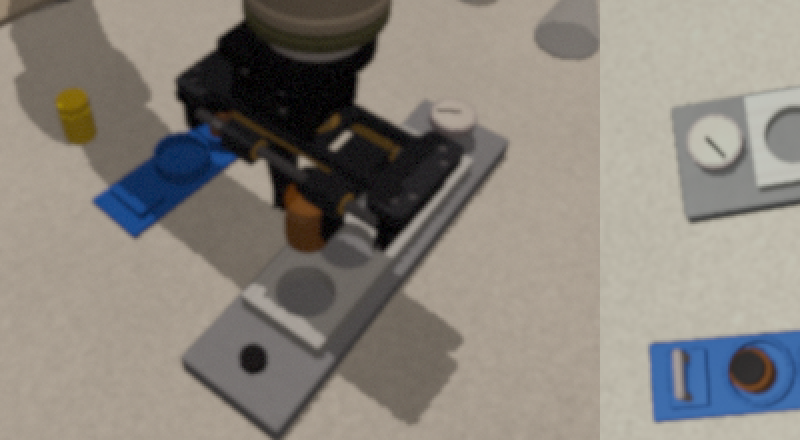

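The scene view shows the medium bottle hanging upright at about (305,220). Its empty cup is at (183,155). I'll lower it to just above the floor.

Emit:
carry_out(commands=[[[200,0.02,0,0.5,0,0,0],[200,0.02,0,1.2,0,0,0],[200,0.02,0,2,0,0,0],[200,0.02,0,2.7,0,0,0],[200,0.02,0,3.2,0,0,0],[200,0.02,0,3.5,0,0,0],[200,0.02,0,3.7,0,0,0],[200,0.02,0,3.75,0,0,0],[200,0.02,0,3.75,0,0,0]]])

```text
time: 7.48
ee_pos: [0.6919, -0.1089, 0.0552]
eef_rot: [0.998, 0.06, -0.001, -0.0]
ft_force: [-0.3, 0.9, -1.2]
width: 0.0354
```

```bash
python3 go.py .6917 -.1088 .049 7; python3 -c "
from h import *
s=r.camera('scene');cv2.imwrite('pics/d.png',s[120:340,180:430].repeat(2,0).repeat(2,1))"
```

```text
at [ 0.6919 -0.1089  0.0552] t 7.475 w 0.03543860666101977 F [-0.27  0.86 -1.22]
shift [-0.006 -0.003  0.247] turn [-0.01   0.012 -0.035]
```

View pics/d.png

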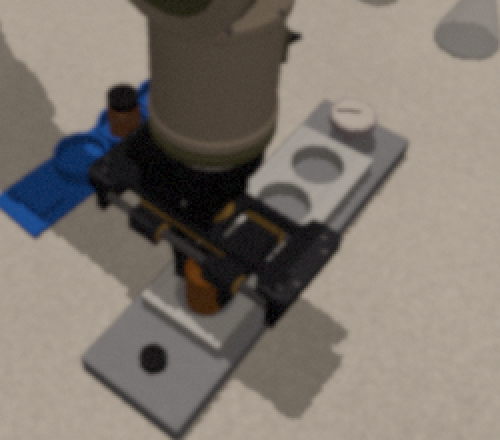

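The bottle is inside the well. Next come small steps down until it touches.

Emit:
carry_out(commands=[[[200,0,0,0.06,0,0,0],[200,0,0,0.12,0,0,0],[200,0,0,0.17,0,0,0],[200,0,0,0.2,0,0,0],[200,0,0,0.22,0,0,0],[200,0,0,0.22,0,0,0]]])

```text
time: 8.28
ee_pos: [0.6919, -0.1088, 0.0497]
eef_rot: [0.998, 0.06, -0.001, -0.0]
ft_force: [0.0, -0.3, -0.9]
width: 0.0355
```

Emit:
carry_out(commands=[[[200,0,0,0.02,0,0,0],[200,0,0,0.04,0,0,0],[200,0,0,0.04,0,0,0]]])

```text
time: 8.65
ee_pos: [0.692, -0.1088, 0.0494]
eef_rot: [0.998, 0.06, -0.0, -0.0]
ft_force: [-2.5, 0.4, 4.1]
width: 0.0356
```

Touched at 0.0494 with about 5 N. Now I'll open and rise.

Emit:
carry_out(commands=[[[150,0,0,0,0,0,0],[100,0,0,0,0,0,0],[40,0,0,0,0,0,0],[0,0,0,0,0,0,0],[0,0,0,-0.4,0,0,0],[0,0,0,-1.2,0,0,0],[0,0,0,-2.4,0,0,0],[0,0,0,-3.6,0,0,0],[0,0,0,-4.4,0,0,0],[0,0,0,-4.6,0,0,0]]])

```text
time: 9.9
ee_pos: [0.6928, -0.1088, 0.1664]
eef_rot: [0.998, 0.059, 0.001, 0.0]
ft_force: [0.6, 0.5, -0.4]
width: 0.0867
```

```bash
python3 go.py .471 -.0155 .155 7; python3 -c "
from h import *
s=r.camera('scene');cv2.imwrite('pics/e.png',s[120:340,130:430].repeat(2,0).repeat(2,1))"
```

```text
at [ 0.6928 -0.1088  0.1664] t 9.9 w 0.0867184369496212 F [ 0.62  0.54 -0.44]
shift [-8.366 -4.761  0.442] turn [ 0.001 -0.021 -0.036]
```

View pics/e.png

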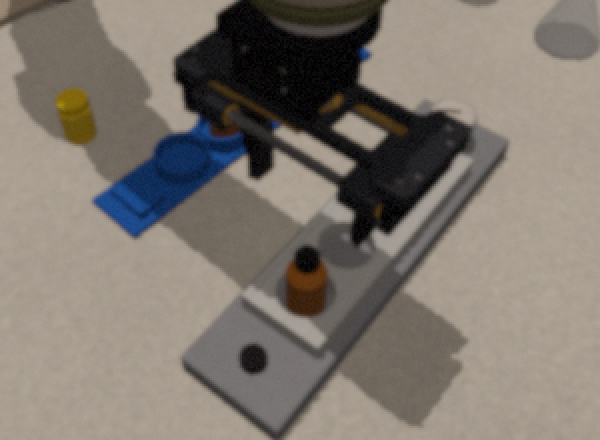

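The medium bottle stands upright in the last well, at about (306,280). Next is the jar.

Emit:
carry_out(commands=[[[0,-1.2,-0.7,0,0,0,0],[0,-3,-1.7,0,0,0,0],[0,-5,-2.8,0,0,0,0],[0,-6.8,-3.9,0,0,0,0],[0,-8,-4.6,0,0,0,0],[0,-8.37,-4.76,0.2,0,0,0],[0,-8.37,-4.76,0.4,0,0,0],[0,-8.37,-4.76,0.4,0,0,0]]])

```text
time: 10.95
ee_pos: [0.471, -0.0161, 0.1549]
eef_rot: [0.998, 0.059, -0.0, -0.001]
ft_force: [0.5, -0.5, 0.9]
width: 0.0872
```

```bash
python3 go.py .471 -.0155 .036 7
```

```text
at [ 0.471  -0.0161  0.1549] t 10.95 w 0.08723904855734058 F [ 0.51 -0.54  0.86]
shift [ 4.000e-03 -1.700e-02  4.755e+00] turn [-0.012  0.001 -0.044]
```

Emit:
carry_out(commands=[[[0,0,0,1,0,0,0],[0,0,0,2.2,0,0,0],[0,0,0,3.4,0,0,0],[0,0,0,4.3,0,0,0],[60,0,0,4.65,0,0,0],[120,0,0,4.75,0,0,0],[200,0,0,4.75,0,0,0],[200,0,0,4.75,0,0,0],[200,0,0,4.75,0,0,0],[200,0,0,4.75,0,0,0],[200,0,0,4.75,0,0,0],[200,0,0,4.75,0,0,0]]])

```text
time: 12.45
ee_pos: [0.4711, -0.016, 0.0364]
eef_rot: [0.998, 0.059, 0.0, -0.0]
ft_force: [-0.8, 0.1, 5.1]
width: 0.0354
```

Emit:
carry_out(commands=[[[200,0,0,0,0,0,0],[200,0,0,0,0,0,0]]])

```text
time: 12.7
ee_pos: [0.4712, -0.016, 0.0364]
eef_rot: [0.998, 0.059, 0.0, -0.0]
ft_force: [-0.5, -0.4, 2.8]
width: 0.0356
```

```bash
python3 go.py .6822 -.0475 .149 7
```

```text
at [ 0.4712 -0.016   0.0364] t 12.7 w 0.03557924597660747 F [-0.54 -0.4   2.81]
shift [ 8.234  2.244 -4.503] turn [-0.009 -0.004 -0.045]
```

Gripped at 35.5 mm. Lift, then carry.

Emit:
carry_out(commands=[[[200,0,0,-0.3,0,0,0],[200,0,0,-0.8,0,0,0],[200,0,0,-1.5,0,0,0],[200,0,0,-2.3,0,0,0],[200,0,0,-3.1,0,0,0],[200,0,0,-3.8,0,0,0],[200,0,0,-4.3,0,0,0],[200,0,0,-4.5,0,0,0],[200,0,0,-4.5,0,0,0]]])

```text
time: 13.82
ee_pos: [0.4711, -0.0161, 0.1489]
eef_rot: [0.998, 0.059, 0.0, -0.0]
ft_force: [0.7, -0.5, -1.0]
width: 0.0353
```

```bash
python3 go.py .6822 -.0475 .149 7; python3 -c "
from h import *
s=r.camera('scene');cv2.imwrite('pics/f.png',s[80:300,130:430].repeat(2,0).repeat(2,1))"
```

```text
at [ 0.4711 -0.0161  0.1489] t 13.825 w 0.0353112058571106 F [ 0.66 -0.51 -0.99]
shift [ 8.238e+00  2.241e+00 -5.000e-03] turn [-0.009 -0.002 -0.046]
```

View pics/f.png

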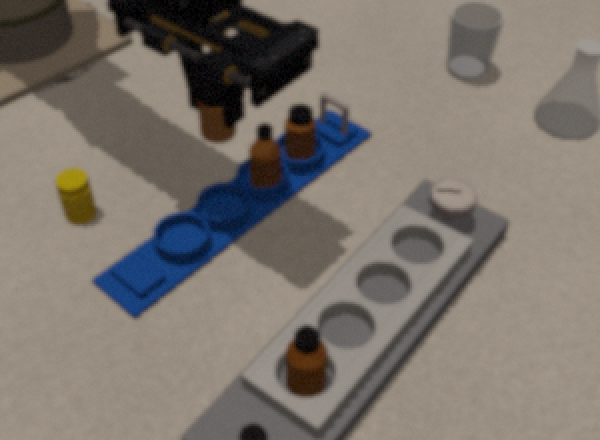

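The jar is held upright at (217,120), and the medium bottle is well seated at (306,365).

Emit:
carry_out(commands=[[[200,0.5,0.15,0,0,0,0],[200,1.4,0.4,0,0,0,0],[200,2.5,0.7,0,0,0,0],[200,3.7,1,0,0,0,0],[200,4.9,1.3,0,0,0,0],[200,6,1.6,0,0,0,0],[200,7,1.9,0,0,0,0],[200,7.8,2.1,0,0,0,0],[200,8.15,2.2,0,0,0,0],[200,8.24,2.24,0,0,0,0],[200,8.24,2.24,0,0,0,0]]])

```text
time: 15.25
ee_pos: [0.6818, -0.0474, 0.1482]
eef_rot: [0.998, 0.059, -0.0, -0.0]
ft_force: [-0.2, 0.3, -0.2]
width: 0.0354
```

```bash
python3 go.py .6822 -.0475 .054 7
```

```text
at [ 0.6818 -0.0474  0.1482] t 15.25 w 0.03538935184152345 F [-0.23  0.33 -0.21]
shift [0.02  0.01  3.768] turn [-0.011  0.008 -0.045]
```

Emit:
carry_out(commands=[[[200,0.02,0,0.5,0,0,0],[200,0.02,0,1.2,0,0,0],[200,0.02,0,2,0,0,0],[200,0.02,0,2.7,0,0,0],[200,0.02,0,3.2,0,0,0],[200,0.02,0,3.5,0,0,0],[200,0.02,0,3.7,0,0,0],[200,0.02,0,3.77,0,0,0],[200,0.02,0,3.82,0,0,0],[200,0.02,0,3.84,0,0,0],[200,0.02,0,3.84,0,0,0]]])

```text
time: 16.62
ee_pos: [0.6823, -0.0472, 0.0524]
eef_rot: [0.998, 0.059, -0.0, -0.0]
ft_force: [0.1, -0.6, -0.1]
width: 0.0356
```

```bash
python3 go.py .6822 -.0475 .049 7; python3 -c "
from h import *
s=r.camera('scene');cv2.imwrite('pics/g.png',s[120:340,180:430].repeat(2,0).repeat(2,1))"
```

```text
at [ 0.6823 -0.0472  0.0524] t 16.625 w 0.03556608355086071 F [ 0.13 -0.57 -0.11]
shift [-0.004  0.011  0.137] turn [-0.01   0.005 -0.044]
```

View pics/g.png

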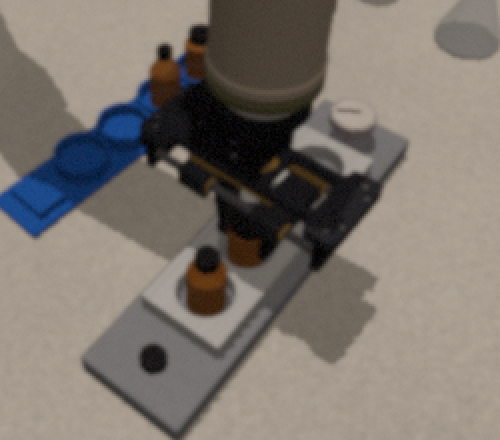

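The jar is in the third well, at about (245,250). Final small steps down.

Emit:
carry_out(commands=[[[200,0,0,0.05,0,0,0],[200,0,0,0.08,0,0,0],[200,0,0,0.1,0,0,0],[200,0,0,0.12,0,0,0],[200,0,0,0.12,0,0,0]]])

```text
time: 17.3
ee_pos: [0.6823, -0.0472, 0.0496]
eef_rot: [0.998, 0.059, -0.0, -0.0]
ft_force: [-1.4, -0.4, 1.4]
width: 0.0353
```

Emit:
carry_out(commands=[[[200,0,0,0.02,0,0,0],[200,0,0,0.02,0,0,0]]])

```text
time: 17.55
ee_pos: [0.6823, -0.0472, 0.0495]
eef_rot: [0.998, 0.059, -0.0, -0.0]
ft_force: [-3.1, 0.3, 6.0]
width: 0.0356
```

Contact made. Release and rise.

Emit:
carry_out(commands=[[[150,0,0,0,0,0,0],[100,0,0,0,0,0,0],[40,0,0,0,0,0,0],[0,0,0,0,0,0,0],[0,0,0,-0.4,0,0,0],[0,0,0,-1.2,0,0,0],[0,0,0,-2.4,0,0,0],[0,0,0,-3.6,0,0,0],[0,0,0,-4.4,0,0,0],[0,0,0,-4.6,0,0,0]]])

```text
time: 18.8
ee_pos: [0.683, -0.0472, 0.1665]
eef_rot: [0.998, 0.059, 0.001, -0.0]
ft_force: [-0.1, 0.7, -1.2]
width: 0.0868
```

```bash
python3 go.py .469 .0465 .155 7; python3 -c "
from h import *
s=r.camera('scene');cv2.imwrite('pics/i.png',s[80:300,130:430].repeat(2,0).repeat(2,1))"
```

```text
at [ 0.683  -0.0472  0.1665] t 18.8 w 0.08683548913808396 F [-0.06  0.65 -1.23]
shift [-8.061 -4.732  0.445] turn [-0.002 -0.025 -0.045]
```

View pics/i.png

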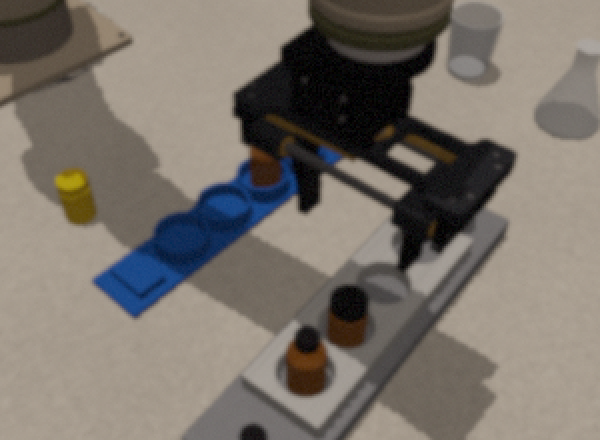

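The jar and the medium bottle are both standing, at (348,320) and (306,365). Next is the tall bottle.

Emit:
carry_out(commands=[[[0,-1.2,-0.7,0,0,0,0],[0,-3,-1.7,0,0,0,0],[0,-5,-2.8,0,0,0,0],[0,-6.7,-3.9,0,0,0,0],[0,-7.8,-4.6,0,0,0,0],[0,-8.06,-4.75,0.2,0,0,0],[0,-8.06,-4.75,0.4,0,0,0],[0,-8.06,-4.75,0.4,0,0,0]]])

```text
time: 19.85
ee_pos: [0.469, 0.0463, 0.1549]
eef_rot: [0.998, 0.059, 0.0, -0.001]
ft_force: [-0.2, 0.5, -0.3]
width: 0.0869
```

```bash
python3 go.py .469 .0465 .036 7
```

```text
at [0.469  0.0463 0.1549] t 19.85 w 0.0869183386453854 F [-0.25  0.52 -0.25]
shift [-0.000e+00 -2.000e-03  4.756e+00] turn [-0.013 -0.001 -0.055]
```

Emit:
carry_out(commands=[[[0,0,0,1,0,0,0],[0,0,0,2.2,0,0,0],[0,0,0,3.4,0,0,0],[0,0,0,4.3,0,0,0],[60,0,0,4.65,0,0,0],[120,0,0,4.75,0,0,0],[200,0,0,4.75,0,0,0],[200,0,0,4.75,0,0,0],[200,0,0,4.75,0,0,0],[200,0,0,4.75,0,0,0],[200,0,0,4.75,0,0,0],[200,0,0,4.75,0,0,0]]])

```text
time: 21.35
ee_pos: [0.4692, 0.0464, 0.0364]
eef_rot: [0.998, 0.059, 0.0, -0.0]
ft_force: [-1.5, -0.8, 4.1]
width: 0.0352
```

Emit:
carry_out(commands=[[[200,0,0,0,0,0,0],[200,0,0,0,0,0,0]]])

```text
time: 21.6
ee_pos: [0.4692, 0.0464, 0.0364]
eef_rot: [0.998, 0.059, 0.0, -0.0]
ft_force: [-1.2, 0.1, 3.1]
width: 0.0353
```

Emit:
carry_out(commands=[[[200,0,0,-0.3,0,0,0],[200,0,0,-0.8,0,0,0],[200,0,0,-1.5,0,0,0],[200,0,0,-2.3,0,0,0],[200,0,0,-3.1,0,0,0],[200,0,0,-3.8,0,0,0],[200,0,0,-4.3,0,0,0],[200,0,0,-4.5,0,0,0],[200,0,0,-4.5,0,0,0]]])

```text
time: 22.72
ee_pos: [0.4691, 0.0462, 0.1489]
eef_rot: [0.998, 0.059, 0.0, -0.0]
ft_force: [0.4, -0.2, -1.1]
width: 0.035
```

```bash
python3 go.py .6727 .0137 .149 7; python3 -c "
from h import *
s=r.camera('scene');cv2.imwrite('pics/j.png',s[80:300,130:430].repeat(2,0).repeat(2,1))"
```

```text
at [0.4691 0.0462 0.1489] t 22.725 w 0.034983191065533194 F [ 0.39 -0.23 -1.14]
shift [ 7.936e+00  2.244e+00 -4.000e-03] turn [-0.01  -0.003 -0.058]
```

View pics/j.png

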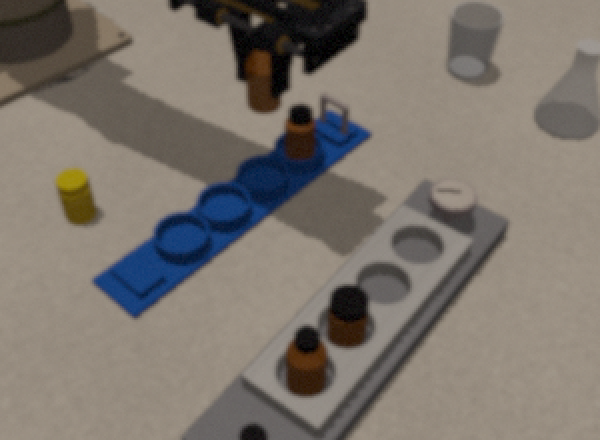

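The tall bottle is held upright at (263,85). Carry it across.

Emit:
carry_out(commands=[[[200,0.5,0.15,0,0,0,0],[200,1.4,0.4,0,0,0,0],[200,2.5,0.7,0,0,0,0],[200,3.7,1,0,0,0,0],[200,4.9,1.3,0,0,0,0],[200,6,1.6,0,0,0,0],[200,6.9,1.9,0,0,0,0],[200,7.5,2.1,0,0,0,0],[200,7.85,2.2,0,0,0,0],[200,7.95,2.24,0,0,0,0],[200,7.95,2.24,0,0,0,0]]])

```text
time: 24.15
ee_pos: [0.6726, 0.0139, 0.1482]
eef_rot: [0.998, 0.059, -0.0, -0.001]
ft_force: [-0.3, 0.4, -0.9]
width: 0.0346
```

Emit:
carry_out(commands=[[[200,0,0,0.5,0,0,0],[200,0,0,1.2,0,0,0],[200,0,0,2,0,0,0],[200,0,0,2.7,0,0,0],[200,0,0,3.2,0,0,0],[200,0,0,3.5,0,0,0],[200,0,0,3.7,0,0,0],[200,0,0,3.77,0,0,0],[200,0,0,3.82,0,0,0],[200,0,0,3.84,0,0,0],[200,0,0,3.84,0,0,0]]])

```text
time: 25.52
ee_pos: [0.6727, 0.0141, 0.0524]
eef_rot: [0.998, 0.059, -0.0, -0.001]
ft_force: [-0.2, -0.6, -0.5]
width: 0.0352
```

```bash
python3 go.py .6727 .0137 .0495 7; python3 -c "
from h import *
s=r.camera('scene');cv2.imwrite('pics/k.png',s[80:300,180:430].repeat(2,0).repeat(2,1))"
```

```text
at [0.6727 0.0141 0.0524] t 25.525 w 0.03523845086351341 F [-0.18 -0.56 -0.52]
shift [-0.001  0.014  0.116] turn [-0.012  0.004 -0.056]
```

View pics/k.png

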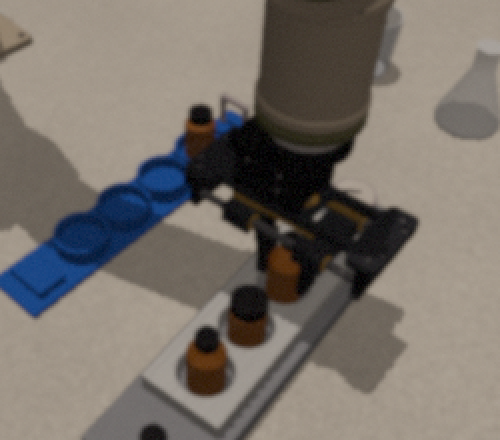

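The tall bottle is in the second well at (283,275). Small steps down.

Emit:
carry_out(commands=[[[200,0,0,0.05,0,0,0],[200,0,0,0.08,0,0,0],[200,0,0,0.1,0,0,0],[200,0,0,0.12,0,0,0],[200,0,0,0.12,0,0,0]]])

```text
time: 26.2
ee_pos: [0.6727, 0.014, 0.0496]
eef_rot: [0.998, 0.059, -0.0, -0.0]
ft_force: [-1.0, -1.2, 1.3]
width: 0.0352
```

Emit:
carry_out(commands=[[[200,0,0,0.02,0,0,0],[200,0,0,0.02,0,0,0]]])

```text
time: 26.45
ee_pos: [0.6727, 0.0141, 0.0495]
eef_rot: [0.998, 0.059, -0.0, -0.0]
ft_force: [-2.9, -0.8, 5.0]
width: 0.0351
```

Emit:
carry_out(commands=[[[150,0,0,0,0,0,0],[100,0,0,0,0,0,0],[40,0,0,0,0,0,0],[0,0,0,0,0,0,0],[0,0,0,-0.4,0,0,0],[0,0,0,-1.2,0,0,0],[0,0,0,-2.4,0,0,0],[0,0,0,-3.6,0,0,0],[0,0,0,-4.4,0,0,0],[0,0,0,-4.6,0,0,0]]])

```text
time: 27.7
ee_pos: [0.6734, 0.0141, 0.1665]
eef_rot: [0.998, 0.059, 0.001, -0.0]
ft_force: [0.9, -0.0, -1.3]
width: 0.0869
```

```bash
python3 go.py .461 .1085 .155 7; python3 -c "
from h import *
s=r.camera('scene');cv2.imwrite('pics/l.png',s[80:300,130:430].repeat(2,0).repeat(2,1))"
```

```text
at [0.6734 0.0141 0.1665] t 27.7 w 0.08687271341769194 F [ 0.88 -0.01 -1.32]
shift [-7.996 -4.742  0.444] turn [-0.005 -0.025 -0.057]
```

View pics/l.png

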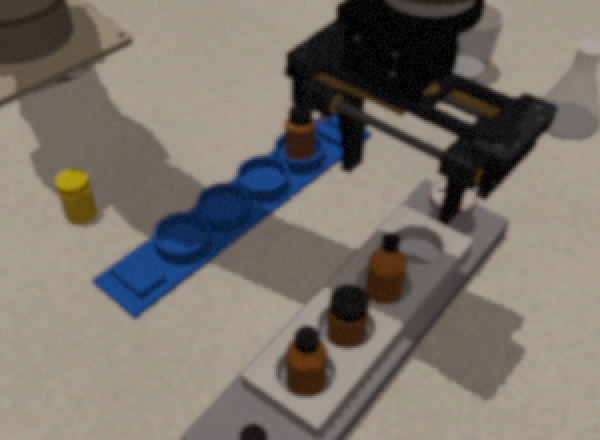

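Three bottles are standing. The last one is the short bottle.

Emit:
carry_out(commands=[[[0,-1.2,-0.7,0,0,0,0],[0,-3,-1.7,0,0,0,0],[0,-5,-2.8,0,0,0,0],[0,-6.7,-3.9,0,0,0,0],[0,-7.7,-4.6,0,0,0,0],[0,-8,-4.75,0.2,0,0,0],[0,-8,-4.75,0.4,0,0,0],[0,-8,-4.75,0.4,0,0,0]]])

```text
time: 28.75
ee_pos: [0.461, 0.1078, 0.1549]
eef_rot: [0.998, 0.058, -0.0, -0.001]
ft_force: [0.1, 0.0, 0.2]
width: 0.0872
```

```bash
python3 go.py .461 .1085 .036 7
```

```text
at [0.461  0.1078 0.1549] t 28.75 w 0.0872450800283645 F [0.09 0.01 0.23]
shift [ 2.000e-03 -2.100e-02  4.756e+00] turn [-0.014 -0.    -0.07 ]
```

Emit:
carry_out(commands=[[[0,0,0,1,0,0,0],[0,0,0,2.2,0,0,0],[0,0,0,3.4,0,0,0],[0,0,0,4.3,0,0,0],[60,0,0,4.65,0,0,0],[120,0,0,4.75,0,0,0],[200,0,0,4.75,0,0,0],[200,0,0,4.75,0,0,0],[200,0,0,4.75,0,0,0],[200,0,0,4.75,0,0,0],[200,0,0,4.75,0,0,0],[200,0,0,4.75,0,0,0]]])

```text
time: 30.25
ee_pos: [0.4612, 0.1079, 0.0364]
eef_rot: [0.998, 0.058, 0.0, -0.0]
ft_force: [-1.4, -0.5, 4.7]
width: 0.0354
```

Emit:
carry_out(commands=[[[200,0,0,0,0,0,0],[200,0,0,0,0,0,0]]])

```text
time: 30.5
ee_pos: [0.4612, 0.108, 0.0364]
eef_rot: [0.998, 0.058, 0.0, -0.001]
ft_force: [-0.7, -0.7, 2.8]
width: 0.0355
```

Emit:
carry_out(commands=[[[200,0,0,-0.3,0,0,0],[200,0,0,-0.8,0,0,0],[200,0,0,-1.5,0,0,0],[200,0,0,-2.3,0,0,0],[200,0,0,-3.1,0,0,0],[200,0,0,-3.8,0,0,0],[200,0,0,-4.3,0,0,0],[200,0,0,-4.5,0,0,0],[200,0,0,-4.5,0,0,0]]])

```text
time: 31.62
ee_pos: [0.4611, 0.1078, 0.1489]
eef_rot: [0.998, 0.058, 0.0, -0.0]
ft_force: [-0.1, -0.2, -1.1]
width: 0.0355
```

```bash
python3 go.py .6633 .075 .149 7; python3 -c "
from h import *
s=r.camera('scene');cv2.imwrite('pics/m.png',s[60:280,130:430].repeat(2,0).repeat(2,1))"
```

```text
at [0.4611 0.1078 0.1489] t 31.625 w 0.03550416176716879 F [-0.07 -0.21 -1.12]
shift [ 7.881e+00  2.237e+00 -5.000e-03] turn [-0.01  -0.003 -0.072]
```

View pics/m.png

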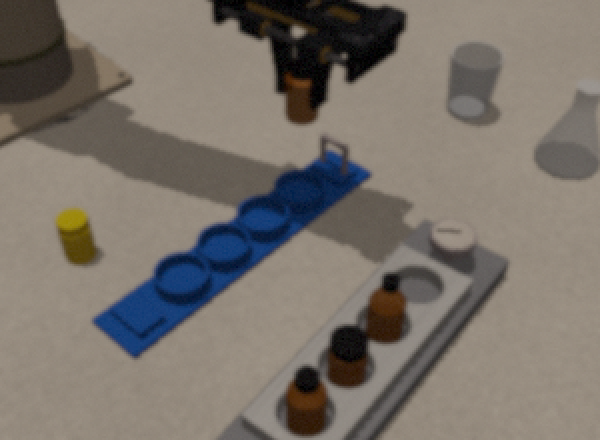

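The short bottle is held at (302,95) and the rack is empty. Carry it across.

Emit:
carry_out(commands=[[[200,0.5,0.15,0,0,0,0],[200,1.4,0.4,0,0,0,0],[200,2.5,0.7,0,0,0,0],[200,3.7,1,0,0,0,0],[200,4.9,1.3,0,0,0,0],[200,6,1.6,0,0,0,0],[200,6.9,1.9,0,0,0,0],[200,7.5,2.1,0,0,0,0],[200,7.8,2.2,0,0,0,0],[200,7.89,2.24,0,0,0,0],[200,7.89,2.24,0,0,0,0]]])

```text
time: 33.05
ee_pos: [0.6631, 0.075, 0.1482]
eef_rot: [0.998, 0.058, -0.0, -0.0]
ft_force: [0.2, 0.1, -1.4]
width: 0.0356
```

Emit:
carry_out(commands=[[[200,0,0,0.5,0,0,0],[200,0,0,1.2,0,0,0],[200,0,0,2,0,0,0],[200,0,0,2.7,0,0,0],[200,0,0,3.2,0,0,0],[200,0,0,3.5,0,0,0],[200,0,0,3.7,0,0,0],[200,0,0,3.77,0,0,0],[200,0,0,3.82,0,0,0],[200,0,0,3.84,0,0,0],[200,0,0,3.84,0,0,0]]])

```text
time: 34.42
ee_pos: [0.6631, 0.0751, 0.0524]
eef_rot: [0.998, 0.058, -0.0, -0.0]
ft_force: [0.4, -0.3, -1.1]
width: 0.0352
```

```bash
python3 go.py .6633 .075 .0495 7; python3 -c "
from h import *
s=r.camera('scene');cv2.imwrite('pics/n.png',s[80:300,180:430].repeat(2,0).repeat(2,1))"
```

```text
at [0.6631 0.0751 0.0524] t 34.425 w 0.0352417192676377 F [ 0.44 -0.25 -1.06]
shift [0.006 0.004 0.117] turn [-0.011  0.004 -0.071]
```

View pics/n.png

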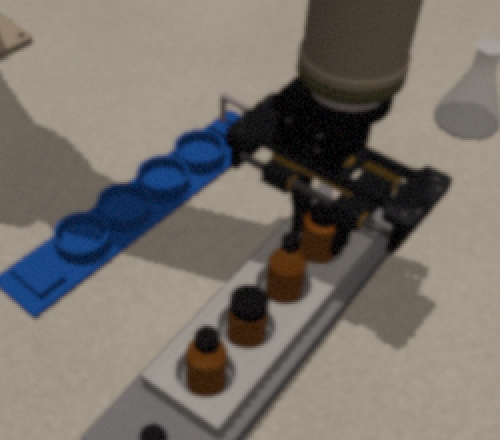

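The short bottle is in the first well at (318,240).

Emit:
carry_out(commands=[[[200,0,0,0.05,0,0,0],[200,0,0,0.08,0,0,0],[200,0,0,0.1,0,0,0],[200,0,0,0.12,0,0,0],[200,0,0,0.12,0,0,0]]])

```text
time: 35.1
ee_pos: [0.6631, 0.0751, 0.0496]
eef_rot: [0.998, 0.058, -0.0, -0.0]
ft_force: [-1.0, -0.1, 1.4]
width: 0.0355
```

Emit:
carry_out(commands=[[[200,0,0,0.02,0,0,0],[200,0,0,0.02,0,0,0]]])

```text
time: 35.35
ee_pos: [0.6632, 0.0751, 0.0495]
eef_rot: [0.998, 0.058, -0.0, -0.0]
ft_force: [-3.1, -1.1, 5.7]
width: 0.0352
```

Emit:
carry_out(commands=[[[150,0,0,0,0,0,0],[100,0,0,0,0,0,0],[40,0,0,0,0,0,0],[0,0,0,0,0,0,0],[0,0,0,-0.4,0,0,0],[0,0,0,-1.2,0,0,0],[0,0,0,-2.4,0,0,0],[0,0,0,-3.6,0,0,0],[0,0,0,-4.4,0,0,0],[0,0,0,-4.6,0,0,0]]])

```text
time: 36.6
ee_pos: [0.6638, 0.0753, 0.1665]
eef_rot: [0.998, 0.058, 0.001, -0.0]
ft_force: [-0.8, 0.7, 0.3]
width: 0.0875
```

Emit:
carry_out(commands=[[[0,-1.5,0,0,0,0,0],[0,-3.5,0,0,0,0,0],[0,-5,0,0,0,0,0],[0,-6,0,0,0,0,0],[0,-6.5,0,0,0,0,0],[0,-6.5,0,0,0,0,0]]])

```text
time: 37.35
ee_pos: [0.5023, 0.0561, 0.1661]
eef_rot: [0.998, 0.058, 0.001, -0.0]
ft_force: [-0.5, 0.3, 0.1]
width: 0.087
```

```bash
python3 -c "
from h import *
s=r.camera('scene');t=r.camera('top');cv2.imwrite('pics/o.png',np.vstack([s[120:270,180:430],t[40:160,115:365]]).repeat(2,0).repeat(2,1));st=r.read_state();print(st['time'],st['ee_pos'],st['ft_force'])"
```

```text
37.45 [0.50316773 0.05646428 0.1661439 ] [-0.14888049 -0.51873677 -0.01918497]
```

View pics/o.png

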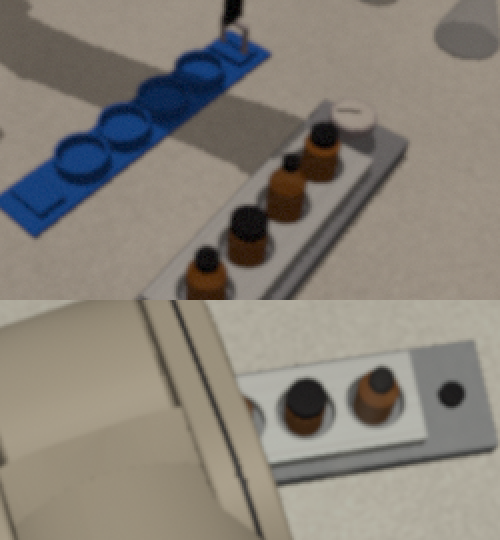

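The scene view shows all four bottles upright in their wells: short next to the dial at (322,150), tall (287,190), jar (248,235), medium (207,275). The gripper is clear of everything, so I'll hand in.

```bash
python3 -c "
from bench import r
print(r.close_job())"
```

```text
the job is handed in; nothing more can be done
None
```

All four amber bottles stand in the heater wells in the order asked. Starting at the dial thermometer they are short, tall, jar, medium, matching their order from the rack's loop handle. Each was lowered in small steps until the floor pushed back with about 4–6 N, then released.

- **Last checks:** The final scene picture shows all four upright in their wells, the rack empty and the gripper clear. The arm blocked the top camera's view of the first two wells, so that view confirms only the jar and the medium bottle. The job was handed in at about 37.5 s of the 90 s allowed.
- **Disagreements:** The two cameras differed by about 2 mm on the well positions and up to 5 mm on the short bottle. I used values in between for these, well inside the wells' 8 mm clearance.

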